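# Load the block warmer and hold its lid half open for the probe

### The job

Warm-up of two culture media: stand the small white-capped bottle in one of the two narrow wells of the block warmer and the larger blue-capped bottle in its wide well, each upright and all the way down. Then take the lid, which leans open at the back, by its black grip bar, bring it down to half open, 45 degrees up from closed, and keep holding it there: it would fall shut by itself, and a colleague needs that gap to lead the thermometer probe in while the lid keeps the warmth. Finish while still holding the lid; never let it drop shut, keep the bottles upright and leave the other things on the table alone.

Things in the scene. Friction and masses are not known exactly. Their poses are not given: they have to be found in the camera images.
- warmer: white block warmer, the near one on the table, fixed: 150 mm deep (x) x 166 mm wide (y), deck 52 mm high. Origin: centre of its underside; x points to its back, y to its left, z up. At its back (x = 56 to 76 mm) an upstand 80 mm high carries the lid hinge. Two grey metal blocks sit side by side in its deck, centred at x = -3 mm, y = +37 and -37 mm; which is left varies.
- block_wide: grey metal block 62 x 72 x 50 mm with one wide well, fixed in the warmer. Origin: centre of its underside, 6 mm above the table; its top is 50 mm above the origin (56 mm above the table), axes as the warmer's.
- block_narrow: grey metal block 62 x 72 x 50 mm with two narrow wells, fixed in the warmer. Origin: centre of its underside, 6 mm above the table; its top is 50 mm above the origin (56 mm above the table), axes as the warmer's.
- block_wide_hole0 (a point): centre of the mouth of the wide well, at the block's top face: 38 mm across, 45 mm deep, for the large bottle.
- block_narrow_hole0 (a point): centre of the mouth of one narrow well, at the block's top face: 27 mm across, 30 mm deep, for the small bottle. 17.5 mm to the right (-y) of the block's centre.
- block_narrow_hole1 (a point): centre of the mouth of the other narrow well, same size, 17.5 mm to the left (+y) of the block's centre.
- bottle_large: loose medium bottle, pink, with blue cap, standing near the table's front edge, right of the warmer: body 34 mm across up to 58 mm, cap 26 mm across, 67 mm tall in all, about 60 g. Origin: centre of its underside, z up.
- bottle_small: loose medium bottle, pink, with white cap, standing near the table's front edge, right of the warmer: body 23.5 mm across up to 44 mm, cap 18 mm across, 51 mm tall in all, about 30 g. Origin: centre of its underside, z up.
- lid (a joint): opening angle of the smoky see-through lid, rad: 0 closed (flat over the blocks), pi/2 upright, 1.87 leaning back on its stop, where it starts. Nearly frictionless: below about 1.4 rad it falls shut. 280 g. The lid is a plate 110 mm long from the hinge to its free edge and 150 mm wide, with 22 mm side and front walls on its underside.
- lid_hinge (a point): middle of the hinge line, on the warmer at x = 62 mm, z = 82 mm of its frame; the hinge line runs along the warmer's y.
- lid_grip (a point): centre of the black round grip bar on the lid: 12 mm thick, 34 mm long along the hinge direction, on an 18 mm wide neck at the middle of the free edge, in the lid's plane, 26 mm out from the lid's front wall. Pinched across its ends (34 mm) it can turn between the fingers. 136 mm from the hinge line: at lid angle a it is at x = 62 - 136 cos a, z = 82 + 136 sin a (mm, warmer frame; within 1 mm).
- probe_meter: grey hand-held thermometer 100 x 42 x 24 mm lying on the table, loose, to be left alone. Origin: centre of its underside.
- timer: white lab timer 58 x 62 x 17 mm, loose, to be left alone. Origin: centre of its underside.
- dish: covered pink culture dish, 60 mm across, 14 mm high, loose, to be left alone. Origin: centre of its underside.
There are look-alikes about, which are no part of the job. Leave any green look-alike of the bottle_small alone.

How it is judged (in metres and radians):
On the way, in this order (a step that is already met when the one before it is completed fails the run):
1. one of the two bottles stands all the way down in a fitting well, let go (((horizontal distance between bottle_large and block_wide_hole0 below 0.006 m and z of bottle_large in the frame of block_wide below 0.009 m and contact force between the fingers and bottle_large below 0.1 N) or ((horizontal distance between bottle_small and block_narrow_hole0 below 0.006 m or horizontal distance between bottle_small and block_narrow_hole1 below 0.006 m) and z of bottle_small in the frame of block_narrow below 0.024 m and contact force between the fingers and bottle_small below 0.1 N))), for 0.2 s.
2. both bottles stand all the way down in their wells, let go, before the lid is brought below upright (horizontal distance between bottle_large and block_wide_hole0 below 0.006 m and z of bottle_large in the frame of block_wide below 0.009 m and contact force between the fingers and bottle_large below 0.1 N and (horizontal distance between bottle_small and block_narrow_hole0 below 0.006 m or horizontal distance between bottle_small and block_narrow_hole1 below 0.006 m) and z of bottle_small in the frame of block_narrow below 0.024 m and contact force between the fingers and bottle_small below 0.1 N and value of joint lid above 1.4 rad), for 0.2 s.
At the end, for the whole second after the job is handed in: The fingers hold the lid still at 45 degrees up from closed, within 8 degrees either way, and nothing else carries it; the large bottle stands in the wide well and the small one in a narrow well, upright, within 4 mm of the well's floor and 6 mm of its axis, untouched by the fingers (value of joint lid between 0.646 and 0.925 rad and velocity of joint lid between -0.05 and 0.05 rad/s and contact force between the fingers and lid above 0.3 N and contact force between each of lid, the fingers and bottle_large below 0.1 N and contact force between each of lid, the fingers and bottle_small below 0.1 N and horizontal distance between bottle_large and block_wide_hole0 below 0.006 m and z of bottle_large in the frame of block_wide below 0.009 m and angle between each of bottle_large, bottle_small's own z axis and vertical below 0.15 rad and (horizontal distance between bottle_small and block_narrow_hole0 below 0.006 m or horizontal distance between bottle_small and block_narrow_hole1 below 0.006 m) and z of bottle_small in the frame of block_narrow below 0.024 m); the arm keeps its last pose, push and grip.
It fails at once if the lid falls shut (below 20 degrees) (value of joint lid below 0.35 rad).
It fails at once if a bottle is tipped over (more than 40 degrees) (angle between any of bottle_large, bottle_small's own z axis and vertical above 0.7 rad).
It fails at once if the thermometer, the timer or the dish is shifted by more than 15 mm (distance of any of probe_meter, timer, dish from where it was at the start of the episode above 0.015 m).
It also fails if it takes over 61 s, if anything falls off the work surface, if the arm or the gripper's body presses on something with over 40 N, if the wrist force passes 120 N, or if a joint passes its speed limit or range.

### The arm

A 6-joint arm with a two-finger parallel gripper is mounted at the origin on a cart in front of the work surface, level with it; the furniture and walls round the work are solid. World frame = base frame: x ahead of the robot, y to its left, z up, the work surface at z = 0. Lengths are in m, angles in degrees, forces in N, time in s.
With the tool pointing down it reaches from about 0.3 to 0.75 m from the base axis. Payload 8.5 kg.
Tool frame: the origin (TCP) lies at the very end of the fingers, on their centre line; the grasp point (between the pads) lies 19 mm behind it (env.hold_point_z is the distance from the TCP to the grasp point, in m); z points along the fingers, y is the line along which they close (so a half turn about z gives the same grasp; the last joint's range is limited). The gripper opens to 85 mm and grips with 20 to 120 N. Pads are 22 mm wide; open, the fingers measure 114 mm over their backs; the gripper's body (76 mm by 85 mm) begins 54 mm behind the grasp point. The pads swing forward as they close: fully open they stand 13 mm farther back than shut.
Start: joints at [-78.226, 21.807, 74.336, -0, 83.858, -12.336], TCP at [0.225, -0.502, 0.231] pointing down, gripper open.
Joint ranges: [-178.18, 178.18], [-50.72, 133.34], [12.68, 142.11], [-81.47, 261.47], [9.98, 163.14], [-165.26, 165.26]. Speed limits (degrees/s): [136.94, 136.94, 180, 180, 180, 180].

### API

Orientations are given as a 3x3 rotation matrix whose columns are the frame's x, y, z axes.
In Python, from rig import env, optics gives the robot as it stands.
- The arm moves only by the shell command python3 -m jog 'ROWS' [OPENING] [FORCE]. ROWS is JSON, a list of rows, each an object with "linear": the shift along the tool's x, y, z in units of 40 mm (1.0 is 40 mm), a list of three; "roll": the turn about the tool's z in units of 5 degrees (1.0 is 5 degrees). A call has 1 to 12 rows; each row shifts and turns the commanded pose from where the row before left it, along the tool's axes as they then stand; what a row does not reach is not made up. A row lasts 1/12 s, in which the tool goes at most 41.7 mm and 7.16 degrees, less where a joint would pass 70% of its speed; a pose out of reach is approached as far as the arm can. A call is refused whole if a number of a shift passes 1 or a number of a turn 1, either way. A call with a gripper value outside its range is refused whole. OPENING is the opening, from -1 (shut) to 1 (fully open), set as the call begins (- or left out, the last holds). The fingers move at their own pace and stop on an object; FORCE is the grip in N (left out, the last holds). Time passes only in rows, so rows that do not move let the fingers close. It gives the time, the measured TCP pose, the force, the opening and the grip force at its end, in the units of the state.
- env.observe(): the state, without advancing time (a new reading comes with each control period).
- optics.get_image(name): name is "scene" or "top" or "wrist"; returns the picture (400x640x3 uint8, red, green, blue); there is no depth.
- optics.calibration(name): a dict with "fov_y" (degrees; the focal length in pixels is half the picture's height over the tangent of half this angle, whatever the lens; pixels are square), "cx", "cy" (the principal point, pixels), "T" (4x4, takes a point from camera to world coordinates). Camera axes: x right, y down, z forward; pixel columns grow to the right and rows downward; lengths in m; the calibration is good to about 2 mm. A picture is of the moment at which its call begins: read the wrist's pose just before it. calibration takes no time and is no camera call; for the wrist camera it gives the pose at the moment of the call.
- env.close_job(): hands the job in; it is judged then, once.
The state is a dict: "time_s": time; "q": joint angles; "qvel": joint speeds; "joint_efforts": joint torques, N m; "position": TCP position; "tool_rot": TCP orientation; "ft_force": force on the tool from outside, world axes, zero at the start; "wrist_torque": the same for the moment, N m; "grip_width": finger opening in m; "gripper_force": force on a finger pad.
Only numpy, scipy, OpenCV 4.12 (cv2) and the standard library are available. Lean on these libraries where they do the work, as an engineer would, in place of code of your own. Each camera call takes 0.05 s, during which the arm holds its last target. There are 200 camera calls.

## Working session

There is one attempt and no reset: what is moved stays moved. The work goes in short steps, Python scripts to look and compute and a shell command to move; the robot and the scene stay as the last step left them, time stands still between calls to the robot, and variables do not carry over. Pictures are saved under pics/ and viewed, at most 10 in all, crops included, and the job is handed in when it is done.

```bash
mkdir -p pics; ls; python3 - <<'E'
from rig import env, optics
import cv2, numpy as np
s=env.observe(); print(s['time_s'],s['position'],s['tool_rot'],s['grip_width'],env.hold_point_z)
for n in ['scene','top','wrist']:
    c=optics.calibration(n); print(n,c['fov_y'],c['cx'],c['cy'],np.round(c['T'],4).tolist())
    cv2.imwrite(f'pics/{n}0.png',cv2.resize(optics.get_image(n)[:,:,::-1],(800,500),interpolation=cv2.INTER_CUBIC))
E
```

```text
pics
0.0 [ 0.22461003 -0.50173136  0.2307208 ] [[ 9.12760861e-01  4.08494199e-01 -3.16715904e-04]
 [ 4.08494221e-01 -9.12759816e-01  1.41088147e-03]
 [ 2.87251344e-04 -1.41717400e-03 -9.99998955e-01]] 0.08556100800849116 0.0187
scene 48.4494395627064 316.2855272739629 192.99771520480041 [[0.6183, -0.4025, 0.675, -0.0869], [-0.7858, -0.3278, 0.5244, -0.4476], [0.0102, -0.8547, -0.519, 0.5493], [0.0, 0.0, 0.0, 1.0]]
top 48.22590427834851 321.32044271300236 196.97578407027197 [[-0.0162, -0.989, 0.147, 0.3541], [-0.9998, 0.0173, 0.0065, 0.0213], [-0.009, -0.1469, -0.9891, 1.1619], [0.0, 0.0, 0.0, 1.0]]
wrist 69.25312105963135 322.78675223212264 200.82191161927494 [[0.4083, -0.8767, -0.2544, 0.2896], [-0.9128, -0.3926, -0.1124, -0.4725], [-0.0014, 0.2781, -0.9605, 0.3732], [0.0, 0.0, 0.0, 1.0]]
```

View pics/scene0.png

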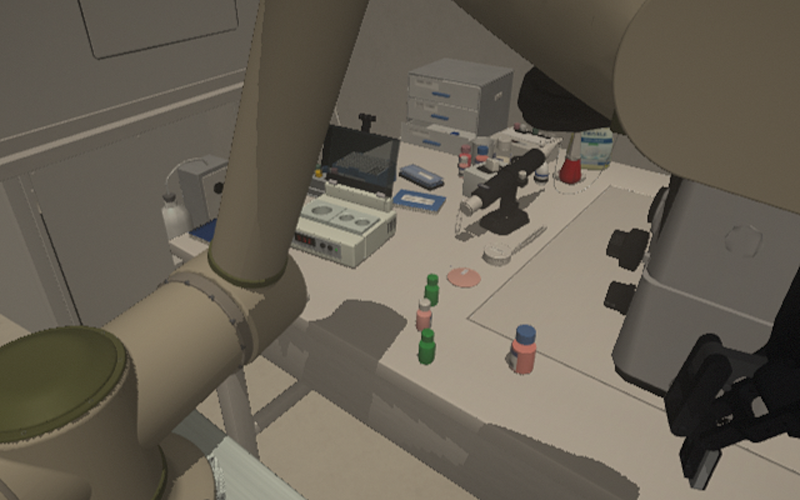

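View pics/top0.png

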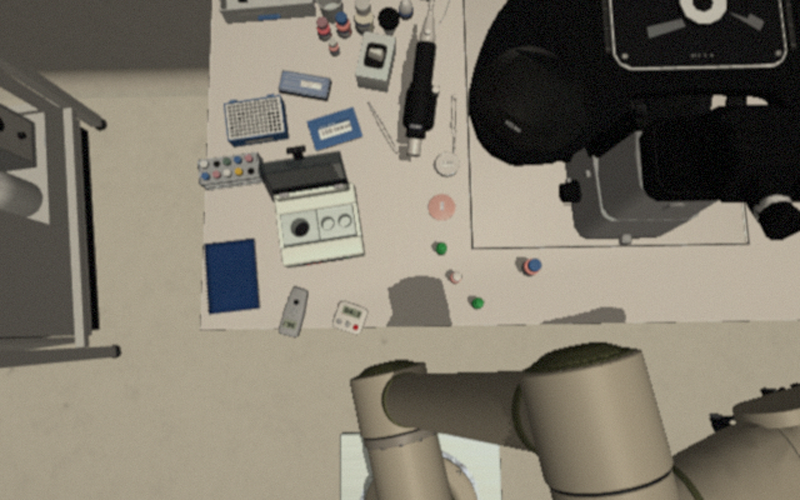

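View pics/wrist0.png

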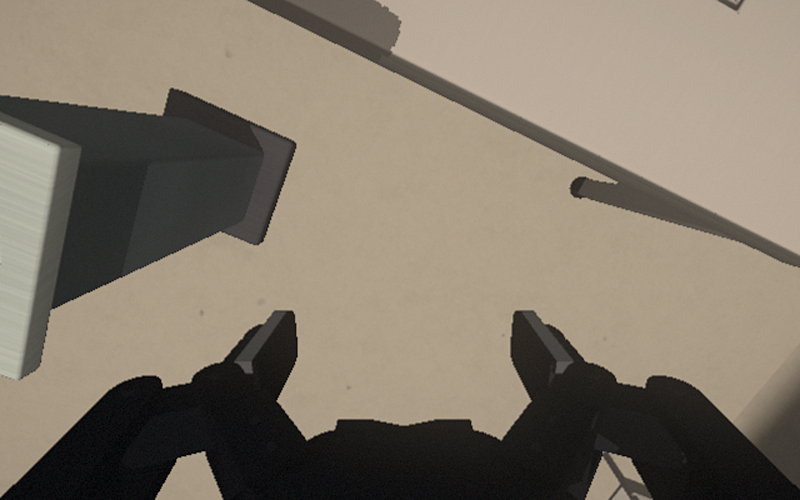

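The top view shows (800-px scale): blue cap (532,266), white cap (455,276), green look-alikes (441,248) and (478,303), dish (441,207), wide well (300,228), narrow wells (328,223) and (345,221), and lid grip (296,152). In the scene view the same things are at: white cap (424,302), blue cap (525,330), wells (322,210), (347,218), (366,224), and grip (367,116).

```bash
cat > h.py <<'E'
import numpy as np
from rig import env, optics
def ray(c,u,v):
    f=200/np.tan(np.radians(c['fov_y']/2)); T=np.asarray(c['T'])
    d=T[:3,:3]@np.array([(u-c['cx'])/f,(v-c['cy'])/f,1]); return T[:3,3],d/np.linalg.norm(d)
def tri(obs):
    A=np.zeros((3,3));b=np.zeros(3)
    for c,u,v in obs:
        o,d=ray(c,u,v);P=np.eye(3)-np.outer(d,d);A+=P;b+=P@o
    p=np.linalg.solve(A,b); r=[np.linalg.norm((np.eye(3)-np.outer(d,d))@(p-o)) for o,d in [ray(*x) for x in obs]]
    return np.round(p,4),np.round(r,4)
def plane(c,u,v,z):
    o,d=ray(c,u,v); return np.round(o+d*(z-o[2])/d[2],4)
def project(c,p):
    f=200/np.tan(np.radians(c['fov_y']/2)); T=np.asarray(c['T']); q=T[:3,:3].T@(np.asarray(p)-T[:3,3])
    return np.array([c['cx']+f*q[0]/q[2],c['cy']+f*q[1]/q[2]])
E
python3 - <<'E'
from h import *
S=optics.calibration('scene');T=optics.calibration('top');k=.8
P={'large':((525,330),(532,265)),'small':((424,303),(455,276)),'g1':((432,278),(441,248)),'g2':((427,335),(478,303)),'wide':((322,210),(300,228)),'n0':((366,224),(345,221)),'n1':((347,218),(328,223)),'grip':((367,116),(296,151)),'dish':((464,276),(441,207))}
for n,(s,t) in P.items(): print(n,*tri([(S,s[0]*k,s[1]*k),(T,t[0]*k,t[1]*k)]))
for n,u,v in [('timer',350,317),('meter',293,312)]: print(n,plane(T,u*k,v*k,.015))
E
```

```text
large [ 0.4766 -0.2304  0.0606] [0.0017 0.0017]
small [ 0.4585 -0.0781  0.0434] [0.0008 0.0008]
g1 [ 0.5158 -0.0518  0.0458] [0.0013 0.0013]
g2 [ 0.4039 -0.1224  0.0424] [0.0008 0.0008]
wide [0.5603 0.2328 0.0527] [0.0008 0.0008]
n0 [0.5758 0.1402 0.0483] [0.0036 0.0036]
n1 [0.5695 0.1767 0.0511] [0.0003 0.0003]
grip [0.669  0.2107 0.2125] [0.0008 0.0008]
dish [ 0.6097 -0.0566  0.0009] [0.0007 0.0007]
timer [0.3804 0.1365 0.015 ]
meter [0.3925 0.253  0.015 ]
```

```bash
python3 -m jog '[{"linear":[0.65,-0.6,0],"roll":0},{"linear":[0.65,-0.6,0],"roll":0},{"linear":[0.65,-0.6,0],"roll":0},{"linear":[0.65,-0.6,0],"roll":0},{"linear":[0.65,-0.6,0],"roll":0},{"linear":[0.65,-0.6,0],"roll":0},{"linear":[0.65,-0.6,0],"roll":0},{"linear":[0.65,-0.6,0],"roll":0},{"linear":[0.65,-0.6,0],"roll":0},{"linear":[0.65,-0.6,0],"roll":0},{"linear":[0.65,-0.6,0],"roll":0},{"linear":[0.65,-0.6,0],"roll":0}]' 1 && python3 -m jog '[{"linear":[0,0,0],"roll":-1},{"linear":[0,0,0],"roll":-1},{"linear":[0,0,0],"roll":-1},{"linear":[0,0,0],"roll":-1},{"linear":[0,0,0],"roll":-1},{"linear":[0,0,0],"roll":-1},{"linear":[0,0,0],"roll":-1},{"linear":[0,0,0],"roll":-1},{"linear":[0,0,0],"roll":-1},{"linear":[0,0,0],"roll":-1},{"linear":[0,0,0],"roll":-1},{"linear":[0,0,0],"roll":-1}]'
```

```text
time_s: 1.15
position: [0.392, -0.1099, 0.2314]
tool_rot: [[0.913, 0.408, 0.0], [0.408, -0.913, -0.0], [0.0, 0.0, -1.0]]
ft_force: [-0.3, -0.3, 0.0]
grip_width: 0.0855
gripper_force: 0.0
time_s: 2.15
position: [0.3917, -0.1116, 0.2312]
tool_rot: [[0.098, 0.995, -0.0], [0.995, -0.098, 0.0], [0.0, -0.0, -1.0]]
ft_force: [0.3, 0.3, -0.9]
grip_width: 0.0854
gripper_force: 0.0
```

```bash
python3 -m jog '[{"linear":[0,0,0],"roll":-1},{"linear":[0,0,0],"roll":-1},{"linear":[0,0,0],"roll":-1},{"linear":[0,0,0],"roll":-1},{"linear":[0,0,0],"roll":-1},{"linear":[0,0,0],"roll":-1},{"linear":[0,0,0],"roll":-1},{"linear":[0,0,0],"roll":-1},{"linear":[0,0,0],"roll":-1},{"linear":[0,0,0],"roll":-1},{"linear":[0,0,0],"roll":-1},{"linear":[0,0,0],"roll":-1}]' && python3 -m jog '[{"linear":[0,0,0],"roll":-1},{"linear":[0,0,0],"roll":-1},{"linear":[0,0,0],"roll":-1},{"linear":[0,0,0],"roll":-1},{"linear":[0,0,0],"roll":-1},{"linear":[0,0,0],"roll":-1},{"linear":[0,0,0],"roll":-1},{"linear":[0,0,0],"roll":-1},{"linear":[0,0,0],"roll":-1},{"linear":[0,0,0],"roll":-1},{"linear":[0,0,0],"roll":-1},{"linear":[0,0,0],"roll":-1}]'; python3 - <<'E'
from h import *; import cv2
c=optics.calibration('wrist'); im=optics.get_image('wrist'); print(env.observe()['q'],np.array(c['T']).tolist())
np.savez('w1.npz',**c); cv2.imwrite('pics/w1.png',cv2.resize(im[:,:,::-1],(800,500),interpolation=cv2.INTER_CUBIC))
E
```

```text
time_s: 3.15
position: [0.3917, -0.1116, 0.2312]
tool_rot: [[-0.813, 0.583, -0.0], [0.583, 0.813, 0.0], [0.0, -0.0, -1.0]]
ft_force: [-0.6, 0.7, 0.2]
grip_width: 0.0854
gripper_force: 0.0
time_s: 4.15
position: [0.3917, -0.1116, 0.2312]
tool_rot: [[-0.911, -0.412, -0.0], [-0.412, 0.911, 0.0], [0.0, 0.0, -1.0]]
ft_force: [0.3, 0.5, -0.4]
grip_width: 0.0852
gripper_force: 0.0
[-3.26728996e+01  7.33461276e+00  9.47426523e+01  7.67397989e-04
  7.79488542e+01 -1.47318424e+02] [[-0.41227942567482345, 0.8747871335718117, 0.2545056897250998, 0.32742153499343385], [0.9110573292798163, 0.3957228823268265, 0.11566305878920496, -0.14040045670245022], [0.00046683055176311794, 0.27955477341687396, -0.9601296322523715, 0.37361758986786536], [0.0, 0.0, 0.0, 1.0]]
```

View pics/w1.png

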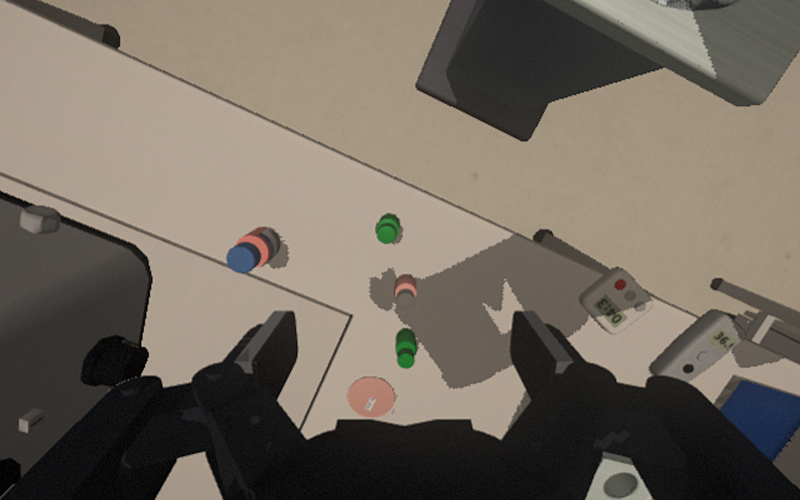

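The wrist view shows the blue cap top at (241,260), the shadowed white cap at (404,301), the greens at (388,223) and (405,360), the dish at (371,397), and the wide well just in the frame at (622,485).

```bash
python3 - <<'E'
from h import *
import cv2
S=optics.calibration('scene');T=optics.calibration('top');W=dict(np.load('w1.npz'));k=.8
for n,s,t,w,z in [('large',(526,329),(532,265),(241,260),.067),('small',(424,302),(455,276),(404,303),.051)]:
    o=[(W,w[0]*k,w[1]*k),(T,t[0]*k,t[1]*k)]
    print(n,tri(o),tri(o+[(S,s[0]*k,s[1]*k)]),'planes',[plane(c,u,v,z) for c,u,v in o])
print(plane(W,622*k,485*k,.056))
c=optics.calibration('wrist');im=optics.get_image('wrist')
a=cv2.resize(im[150:310,180:390],(0,0),fx=3,fy=3,interpolation=cv2.INTER_CUBIC)
a=np.clip(a.astype(float)*1.7,0,255).astype('uint8')
cv2.imwrite('pics/w1c.png',a[:,:,::-1]); print(a.shape)
E
```

```text
large (array([ 0.4743, -0.2286,  0.0704]), array([0.0019, 0.0019])) (array([ 0.4768, -0.2313,  0.0632]), array([0.0014, 0.0032, 0.0018])) planes [array([ 0.4757, -0.2315,  0.067 ]), array([ 0.4749, -0.2274,  0.067 ])]
small (array([ 0.4585, -0.0782,  0.0524]), array([0.002, 0.002])) (array([ 0.4599, -0.0781,  0.0457]), array([0.0027, 0.0022, 0.0008])) planes [array([ 0.4605, -0.0795,  0.051 ]), array([ 0.4573, -0.0768,  0.051 ])]
[0.5602 0.2351 0.056 ]
(480, 630, 3)
```

View pics/w1c.png

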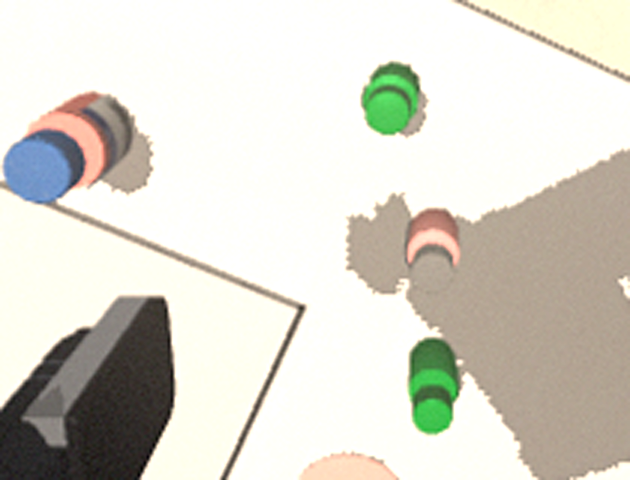

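```bash
python3 -m jog '[{"linear":[-0.6,0.02,0.5],"roll":0},{"linear":[-0.6,0.02,0.5],"roll":0},{"linear":[-0.6,0.02,0.5],"roll":0},{"linear":[-0.05,0,0.5],"roll":0},{"linear":[0,0,0],"roll":0},{"linear":[0,0,0],"roll":0}]'; python3 - <<'E'
from h import *; import cv2
c=optics.calibration('wrist'); s=env.observe(); im=optics.get_image('wrist'); print(s['position'])
np.savez('w2.npz',im=im,**c)
for p in ([.4585,-.0795,.051],[.4585,-.0795,0],s['position']): print(project(c,p))
a=np.clip(cv2.resize(im[100:300,210:430],(0,0),fx=3,fy=3,interpolation=cv2.INTER_CUBIC).astype(float)*1.7,0,255).astype('uint8')
cv2.imwrite('pics/w2.png',a[:,:,::-1])
E
```

```text
time_s: 4.75
position: [0.4579, -0.0791, 0.151]
tool_rot: [[-0.913, -0.407, -0.002], [-0.407, 0.913, 0.001], [0.002, 0.002, -1.0]]
ft_force: [0.8, -0.3, -0.2]
grip_width: 0.0853
gripper_force: 0.0
[ 0.45792824 -0.07905818  0.15099935]
[321.4941898  201.16558629]
[321.61672273 187.48334754]
[322.20818897 252.27043168]
```

View pics/w2.png

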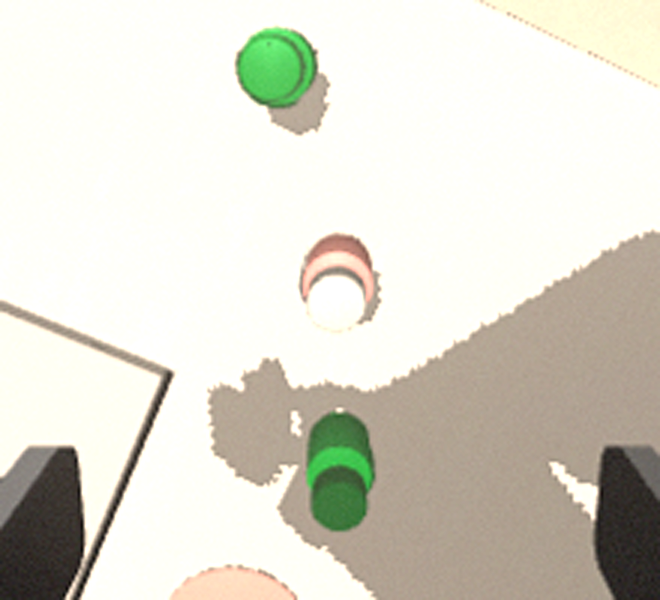

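White cap top is at crop (336,300), i.e. pixel (322,200), within 1 mm of the position below the TCP, so I descend and grip.

```bash
python3 -m jog '[{"linear":[0,0,0.7],"roll":0},{"linear":[0,0,0.8],"roll":0},{"linear":[0,0,0.8],"roll":0},{"linear":[0,0,0.5],"roll":0},{"linear":[0,0,0.17],"roll":0},{"linear":[0,0,0],"roll":0},{"linear":[0,0,0],"roll":0}]' 1 && python3 -m jog '[{"linear":[0,0,0],"roll":0},{"linear":[0,0,0],"roll":0},{"linear":[0,0,0],"roll":0},{"linear":[0,0,0],"roll":0},{"linear":[0,0,0],"roll":0},{"linear":[0,0,0],"roll":0},{"linear":[0,0,0],"roll":0},{"linear":[0,0,0],"roll":0}]' -1 25
```

```text
time_s: 5.38
position: [0.4591, -0.0798, 0.034]
tool_rot: [[-0.913, -0.408, 0.002], [-0.408, 0.913, -0.001], [-0.002, -0.002, -1.0]]
ft_force: [0.2, -0.6, 0.1]
grip_width: 0.0854
gripper_force: 0.0
time_s: 6.05
position: [0.4585, -0.0792, 0.0328]
tool_rot: [[-0.913, -0.409, 0.0], [-0.409, 0.913, -0.0], [-0.0, -0.0, -1.0]]
ft_force: [-1.4, 1.1, 6.0]
grip_width: 0.0196
gripper_force: 23.7
```

```bash
python3 -m jog '[{"linear":[0,0,0],"roll":0},{"linear":[0,0,0],"roll":0},{"linear":[0,0,0],"roll":0},{"linear":[0,0,0],"roll":0},{"linear":[0,0,0.1],"roll":0},{"linear":[0,0,0.1],"roll":0},{"linear":[0,0,0],"roll":0},{"linear":[0,0,0],"roll":0}]' 0 && python3 -m jog '[{"linear":[0,0,0],"roll":0},{"linear":[0,0,0],"roll":0},{"linear":[0,0,0],"roll":0},{"linear":[0,0,0],"roll":0},{"linear":[0,0,0],"roll":0},{"linear":[0,0,0],"roll":0},{"linear":[0,0,0],"roll":0},{"linear":[0,0,0],"roll":0}]' -1 25
```

```text
time_s: 6.72
position: [0.4582, -0.0792, 0.0241]
tool_rot: [[-0.913, -0.408, -0.001], [-0.408, 0.913, 0.0], [0.001, 0.001, -1.0]]
ft_force: [0.4, 0.2, 0.3]
grip_width: 0.0428
gripper_force: 0.0
time_s: 7.38
position: [0.4584, -0.0793, 0.0246]
tool_rot: [[-0.913, -0.409, 0.0], [-0.409, 0.913, -0.0], [-0.0, -0.0, -1.0]]
ft_force: [-1.1, 0.1, 2.5]
grip_width: 0.0218
gripper_force: 24.6
```

```bash
python3 -m jog '[{"linear":[0,0,-0.4],"roll":0},{"linear":[0,0,-0.8],"roll":0},{"linear":[0,0,-0.9],"roll":0},{"linear":[0,0,-0.9],"roll":0},{"linear":[0,0,-0.8],"roll":0},{"linear":[0,0,-0.6],"roll":0}]' && python3 -m jog '[{"linear":[-0.4,0.31,0],"roll":0},{"linear":[-0.6,0.45,0],"roll":0},{"linear":[-0.7,0.55,0],"roll":0},{"linear":[-0.7,0.55,0],"roll":0},{"linear":[-0.7,0.55,0],"roll":0},{"linear":[-0.7,0.55,0],"roll":0},{"linear":[-0.7,0.55,0],"roll":0},{"linear":[-0.42,0.3,0],"roll":0},{"linear":[0,0,0],"roll":0.9},{"linear":[0,0,0],"roll":1},{"linear":[0,0,0],"roll":1},{"linear":[0,0,0],"roll":0}]'; python3 - <<'E'
from h import *; import cv2
c=optics.calibration('wrist'); s=env.observe(); im=optics.get_image('wrist'); print(s['position'],s['grip_width'])
np.savez('w3.npz',im=im,**c)
a=np.clip(cv2.resize(im[90:330,160:480],(0,0),fx=2.5,fy=2.5,interpolation=cv2.INTER_CUBIC).astype(float)*1.3,0,255).astype('uint8')
cv2.imwrite('pics/w3.png',a[:,:,::-1])
E
```

```text
time_s: 7.88
position: [0.4586, -0.0793, 0.2033]
tool_rot: [[-0.913, -0.409, 0.003], [-0.409, 0.913, -0.001], [-0.002, -0.002, -1.0]]
ft_force: [-0.1, 0.1, 0.6]
grip_width: 0.0218
gripper_force: 24.7
time_s: 8.88
position: [0.5756, 0.1404, 0.2001]
tool_rot: [[-0.986, -0.164, -0.001], [-0.164, 0.986, -0.0], [0.001, 0.0, -1.0]]
ft_force: [0.5, 0.2, -0.2]
grip_width: 0.022
gripper_force: 24.7
[0.57561118 0.14040957 0.20009702] 0.022036187317790352
```

View pics/w3.png

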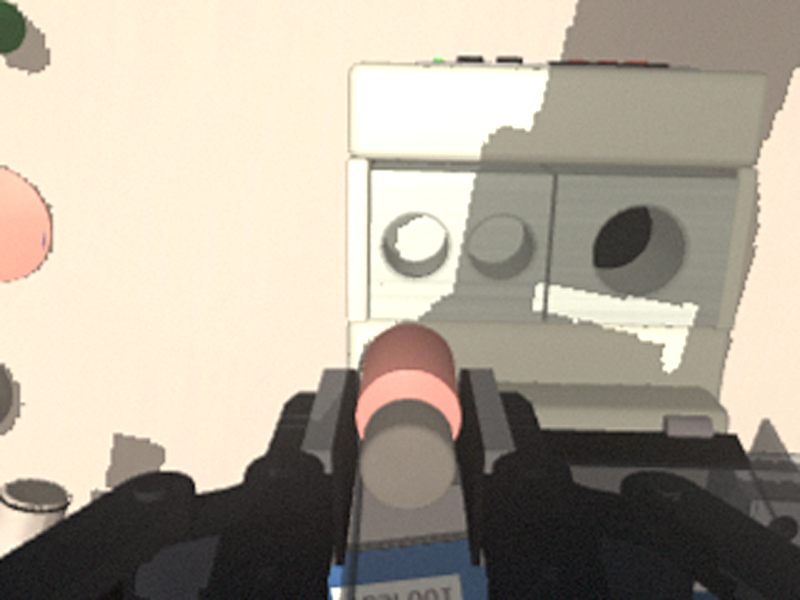

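Mouth centres in the crop: narrow wells (416,245) and (501,245), wide (640,251). The held bottle's cap top is at (407,458), and it hangs upright.

```bash
python3 - <<'E'
from h import *
W=dict(np.load('w3.npz'));S=optics.calibration('scene');T=optics.calibration('top')
f=lambda x,y:(160+x/2.5,90+y/2.5)
tcp=np.array([.5756,.1404]);R=np.array([[-.986,-.164],[-.164,.986]])
for n,p,t in [('n0',(416,245),(345,221)),('n1',(501,245),(328,223)),('wide',(640,251),(300,228))]:
    q=plane(W,*f(*p),.056); print(n,q,'tool xy',R.T@(q[:2]-tcp)*1000,tri([(W,*f(*p)),(T,t[0]*.8,t[1]*.8)]))
q=plane(W,*f(407,458),.2265); print('cap',q,R.T@(q[:2]-tcp)*1000)
W2=dict(np.load('w2.npz')); q=plane(W2,322,200,.051); print('bottle seen',q, np.array([[-.913,-.408],[-.408,.913]]).T@(q[:2]-[.4584,-.0793])*1000)
E
```

```text
n0 [0.5742 0.1444 0.056 ] tool xy [0.7244 4.1736] (array([0.5751, 0.144 , 0.0462]), array([0.0016, 0.0016]))
n1 [0.5685 0.1785 0.056 ] tool xy [ 0.7522 38.731 ] (array([0.5585, 0.1699, 0.1041]), array([0.0006, 0.0006]))
wide [0.5617 0.235  0.056 ] tool xy [-1.809  95.5552] (array([0.558 , 0.2303, 0.0687]), array([0.0012, 0.0012]))
cap [0.5728 0.1404 0.2265] [2.7608 0.4592]
bottle seen [ 0.4574 -0.0795  0.051 ] [0.9946 0.2254]
```

```bash
python3 - <<'E'
from h import *
W=dict(np.load('w3.npz'))
def pr(dx,dy,h):
    p=np.array([.5756,.1404,.2001+h])+dx*np.array([-.986,-.164,0])+dy*np.array([-.164,.986,0]); q=project(W,p); return np.round((q-[160,90])*2.5)
for hT in (.0246,.032,.038):
  for dx in (0,.002):
    print(hT,dx,'cap c',pr(dx,0,.051-hT),'cap edges',pr(dx,-.009,.051-hT)[0],pr(dx,.009,.051-hT)[0],pr(dx-.009,0,.051-hT)[1],'body top edges',pr(dx,-.01175,.044-hT)[0],pr(dx,.01175,.044-hT)[0],'bottom front',pr(dx+.01175,0,-hT))
print('tcp',pr(0,0,0), pr(0,-.011,0),pr(0,.011,0))
E
```

```text
0.0246 0 cap c [405. 472.] cap edges 355.0 454.0 515.0 body top edges 343.0 466.0 bottom front [405. 317.]
0.0246 0.002 cap c [405. 462.] cap edges 355.0 454.0 505.0 body top edges 343.0 467.0 bottom front [405. 309.]
0.032 0 cap c [405. 451.] cap edges 357.0 452.0 492.0 body top edges 346.0 463.0 bottom front [405. 307.]
0.032 0.002 cap c [405. 442.] cap edges 357.0 452.0 483.0 body top edges 346.0 464.0 bottom front [405. 300.]
0.038 0 cap c [405. 436.] cap edges 359.0 450.0 476.0 body top edges 348.0 461.0 bottom front [405. 300.]
0.038 0.002 cap c [405. 426.] cap edges 359.0 450.0 467.0 body top edges 348.0 461.0 bottom front [405. 293.]
tcp [405. 406.] [354. 406.] [456. 406.]
```

```bash
python3 -m jog '[{"linear":[0,0.09,0.5],"roll":0},{"linear":[0,0,0.8],"roll":0},{"linear":[0,0,0.8],"roll":0},{"linear":[0,0,0.5],"roll":0},{"linear":[0,0,0.15],"roll":0},{"linear":[0,0,0],"roll":0},{"linear":[0,0,0],"roll":0},{"linear":[0,0,0],"roll":0}]' && python3 -m jog '[{"linear":[0,0,0.15],"roll":0},{"linear":[0,0,0.15],"roll":0},{"linear":[0,0,0.15],"roll":0},{"linear":[0,0,0],"roll":0},{"linear":[0,0,0],"roll":0}]'
```

```text
time_s: 9.6
position: [0.576, 0.1438, 0.0922]
tool_rot: [[-0.986, -0.168, 0.003], [-0.168, 0.986, 0.0], [-0.003, -0.0, -1.0]]
ft_force: [-0.1, 0.8, 0.4]
grip_width: 0.0219
gripper_force: 24.7
time_s: 10.02
position: [0.5749, 0.1438, 0.0721]
tool_rot: [[-0.986, -0.167, -0.001], [-0.167, 0.986, -0.0], [0.001, 0.0, -1.0]]
ft_force: [-0.1, 0.6, -0.1]
grip_width: 0.0219
gripper_force: 24.7
```

```bash
python3 -m jog '[{"linear":[0,0,0.15],"roll":0},{"linear":[0,0,0.15],"roll":0},{"linear":[0,0,0.05],"roll":0},{"linear":[0,0,0],"roll":0},{"linear":[0,0,0],"roll":0}]' && python3 -m jog '[{"linear":[0,0,0],"roll":0},{"linear":[0,0,0],"roll":0},{"linear":[0,0,0],"roll":0},{"linear":[0,0,0],"roll":0},{"linear":[0,0,0],"roll":0},{"linear":[0,0,0],"roll":0}]' 0.1
```

```text
time_s: 10.43
position: [0.5751, 0.1438, 0.0583]
tool_rot: [[-0.986, -0.167, -0.0], [-0.167, 0.986, -0.0], [0.0, 0.0, -1.0]]
ft_force: [0.3, -0.4, 0.8]
grip_width: 0.022
gripper_force: 24.7
time_s: 10.93
position: [0.5752, 0.1438, 0.0586]
tool_rot: [[-0.986, -0.167, 0.0], [-0.167, 0.986, 0.0], [-0.0, -0.0, -1.0]]
ft_force: [0.6, -0.0, 0.4]
grip_width: 0.0469
gripper_force: 0.0
```

```bash
python3 -m jog '[{"linear":[0,0,-0.4],"roll":0},{"linear":[0,0,-0.9],"roll":0},{"linear":[0,0,-0.95],"roll":0},{"linear":[0,0,-0.95],"roll":0}]' 1 && python3 -m jog '[{"linear":[0.37,-0.8,0],"roll":0},{"linear":[0.37,-0.8,0],"roll":0},{"linear":[0.37,-0.8,0],"roll":0},{"linear":[0.37,-0.8,0],"roll":0},{"linear":[0.37,-0.8,0],"roll":0},{"linear":[0.37,-0.8,0],"roll":0},{"linear":[0.37,-0.8,0],"roll":0},{"linear":[0.37,-0.8,0],"roll":0},{"linear":[0.37,-0.8,0],"roll":0},{"linear":[0.37,-0.8,0],"roll":0},{"linear":[0.37,-0.8,0],"roll":0},{"linear":[0,0,0],"roll":0}]' && python3 -m jog '[{"linear":[0,0,0],"roll":0}]'; python3 - <<'E'
from h import *; import cv2
c=optics.calibration('wrist'); s=env.observe(); im=optics.get_image('wrist'); print(s['position'])
np.savez('w4.npz',im=im,**c)
for p in ([.4745,-.2305,.067],s['position']): print(project(c,p))
hsv=cv2.cvtColor(im,cv2.COLOR_RGB2HSV); m=cv2.inRange(hsv,(100,90,40),(125,255,255))
n,l,st,ce=cv2.connectedComponentsWithStats(m)
for i in range(1,n):
    if st[i,4]>60: print(st[i],ce[i])
a=np.clip(cv2.resize(im[100:300,210:430],(0,0),fx=3,fy=3,interpolation=cv2.INTER_CUBIC).astype(float)*1.5,0,255).astype('uint8')
cv2.imwrite('pics/w4.png',a[:,:,::-1])
E
```

```text
time_s: 11.27
position: [0.5747, 0.1438, 0.1879]
tool_rot: [[-0.986, -0.167, -0.001], [-0.167, 0.986, -0.0], [0.001, 0.0, -1.0]]
ft_force: [1.0, -0.2, 0.5]
grip_width: 0.0856
gripper_force: 0.0
time_s: 12.27
position: [0.4721, -0.2356, 0.1864]
tool_rot: [[-0.987, -0.162, -0.0], [-0.162, 0.987, -0.002], [0.0, -0.002, -1.0]]
ft_force: [-0.0, -0.3, 0.6]
grip_width: 0.0855
gripper_force: 0.0
time_s: 12.35
position: [0.4729, -0.2319, 0.1864]
tool_rot: [[-0.986, -0.164, -0.0], [-0.164, 0.986, 0.0], [0.0, 0.0, -1.0]]
ft_force: [0.2, -0.0, 0.3]
grip_width: 0.085
gripper_force: 0.0
[ 0.47286327 -0.2318681   0.18639924]
[323.40276438 196.84985208]
[321.96392136 252.47128601]
[308 185  26  25 509] [320.73870334 197.11001965]
```

View pics/w4.png

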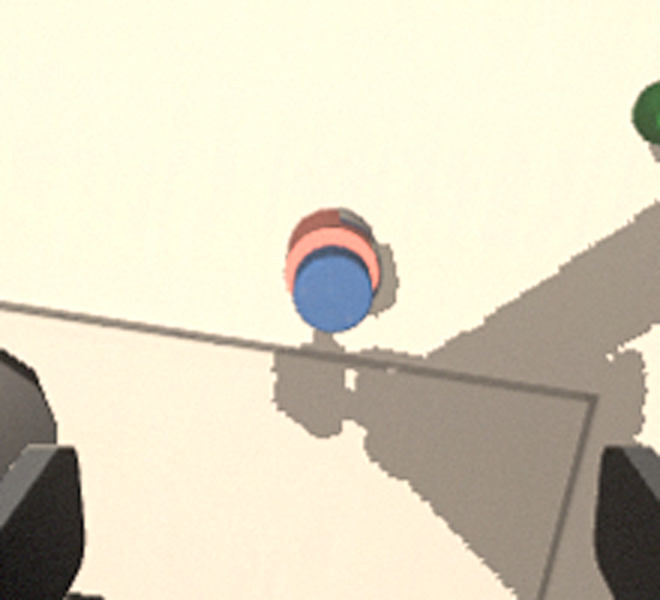

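```bash
python3 -m jog '[{"linear":[-0.046,-0.03,0.6],"roll":0},{"linear":[0,0,0.8],"roll":0},{"linear":[0,0,0.8],"roll":0},{"linear":[0,0,0.8],"roll":0},{"linear":[0,0,0.5],"roll":0},{"linear":[0,0,0.26],"roll":0},{"linear":[0,0,0],"roll":0},{"linear":[0,0,0],"roll":0}]' 1 && python3 -m jog '[{"linear":[0,0,0],"roll":0},{"linear":[0,0,0],"roll":0},{"linear":[0,0,0],"roll":0},{"linear":[0,0,0],"roll":0},{"linear":[0,0,0],"roll":0},{"linear":[0,0,0],"roll":0},{"linear":[0,0,0],"roll":0},{"linear":[0,0,0],"roll":0}]' -1 30
```

```text
time_s: 13.07
position: [0.4758, -0.2303, 0.0362]
tool_rot: [[-0.986, -0.168, -0.0], [-0.168, 0.986, 0.0], [0.0, 0.001, -1.0]]
ft_force: [0.4, -0.1, 0.3]
grip_width: 0.0853
gripper_force: 0.0
time_s: 13.73
position: [0.4756, -0.2314, 0.0368]
tool_rot: [[-0.986, -0.167, 0.001], [-0.167, 0.986, -0.0], [-0.001, -0.001, -1.0]]
ft_force: [-0.2, 0.7, 5.6]
grip_width: 0.0325
gripper_force: 29.2
```

```bash
python3 -m jog '[{"linear":[0,0,-0.4],"roll":0},{"linear":[0,0,-0.8],"roll":0},{"linear":[0,0,-0.9],"roll":0},{"linear":[0,0,-0.9],"roll":0},{"linear":[0,0,-0.8],"roll":0},{"linear":[0,0,-0.6],"roll":0},{"linear":[-0.15,0.4,0],"roll":0},{"linear":[-0.2,0.6,0],"roll":0},{"linear":[-0.3,0.8,0],"roll":0},{"linear":[-0.3,0.8,0],"roll":0},{"linear":[-0.3,0.8,0],"roll":0},{"linear":[-0.3,0.8,0],"roll":0}]' && python3 -m jog '[{"linear":[-0.3,0.8,0],"roll":0},{"linear":[-0.3,0.8,0],"roll":0},{"linear":[-0.3,0.8,0],"roll":0},{"linear":[-0.3,0.8,0],"roll":0},{"linear":[-0.3,0.8,0],"roll":0},{"linear":[-0.3,0.8,0],"roll":0},{"linear":[-0.3,0.8,0],"roll":0},{"linear":[-0.3,0.8,0],"roll":0},{"linear":[-0.2,0.4,0],"roll":0},{"linear":[-0.03,0.1,0],"roll":0},{"linear":[0,0,0],"roll":0},{"linear":[0,0,0],"roll":0}]'; python3 - <<'E'
from h import *; import cv2
c=optics.calibration('wrist'); s=env.observe(); im=optics.get_image('wrist'); print(s['position'],s['grip_width'])
np.savez('w5.npz',im=im,**c)
for p in ([.5612,.2348,.056],[.5742,.1444,.077]): print((project(c,p)-[160,90])*2.5)
a=np.clip(cv2.resize(im[90:330,160:480],(0,0),fx=2.5,fy=2.5,interpolation=cv2.INTER_CUBIC).astype(float)*1.3,0,255).astype('uint8')
cv2.imwrite('pics/w5.png',a[:,:,::-1])
E
```

```text
time_s: 14.73
position: [0.5083, -0.0538, 0.2123]
tool_rot: [[-0.986, -0.166, 0.0], [-0.166, 0.986, 0.0], [-0.0, 0.0, -1.0]]
ft_force: [1.6, -0.3, 0.2]
grip_width: 0.0323
gripper_force: 30.0
time_s: 15.73
position: [0.5659, 0.2336, 0.212]
tool_rot: [[-0.986, -0.167, -0.0], [-0.167, 0.986, -0.0], [0.001, -0.0, -1.0]]
ft_force: [0.2, -0.5, 0.3]
grip_width: 0.0321
gripper_force: 30.0
[0.5659263  0.23360569 0.21201705] 0.03213748156644864
[410.59768574 229.70859435]
[178.27948634 235.71201675]
```

View pics/w5.png

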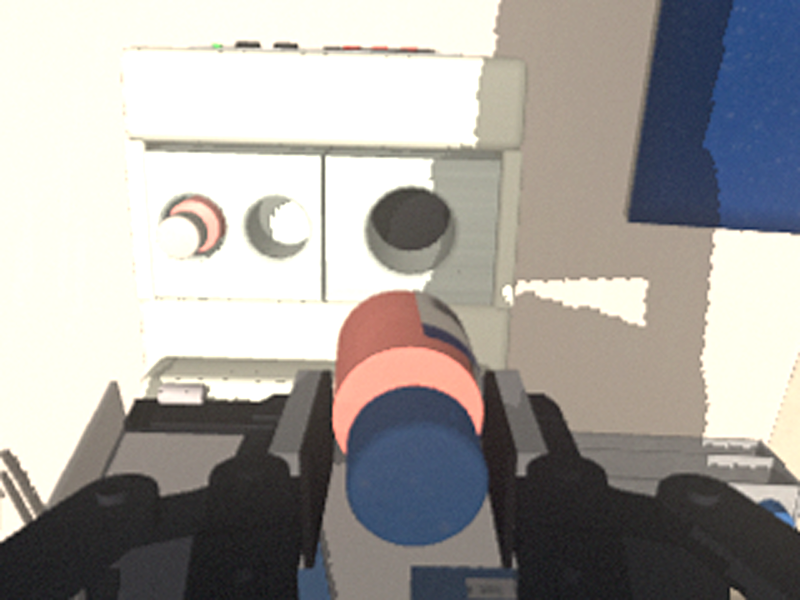

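The small bottle is seated in its well: the cap is at crop (180,237), where the model predicts (178,236). The wide mouth is centred at (410,230), as predicted, so I insert the large bottle.

```bash
python3 -m jog '[{"linear":[0.088,0.045,0.5],"roll":0},{"linear":[0,0,0.8],"roll":0},{"linear":[0,0,0.8],"roll":0},{"linear":[0,0,0.5],"roll":0},{"linear":[0,0,0.2],"roll":0},{"linear":[0,0,0],"roll":0},{"linear":[0,0,0],"roll":0},{"linear":[0,0,0],"roll":0}]' && python3 -m jog '[{"linear":[0,0,0.15],"roll":0},{"linear":[0,0,0.15],"roll":0},{"linear":[0,0,0.15],"roll":0},{"linear":[0,0,0],"roll":0},{"linear":[0,0,0],"roll":0}]'
```

```text
time_s: 16.45
position: [0.5633, 0.2353, 0.102]
tool_rot: [[-0.986, -0.166, 0.003], [-0.166, 0.986, 0.001], [-0.003, 0.0, -1.0]]
ft_force: [-0.5, -0.8, 0.1]
grip_width: 0.0318
gripper_force: 30.0
time_s: 16.87
position: [0.5622, 0.2355, 0.0817]
tool_rot: [[-0.986, -0.167, -0.001], [-0.167, 0.986, -0.0], [0.001, -0.0, -1.0]]
ft_force: [0.0, -0.1, 0.2]
grip_width: 0.0323
gripper_force: 30.0
```

```bash
python3 -m jog '[{"linear":[0,-0.01,0.15],"roll":0},{"linear":[0,0,0.15],"roll":0},{"linear":[0,0,0.15],"roll":0},{"linear":[0,0,0.14],"roll":0},{"linear":[0,0,0],"roll":0},{"linear":[0,0,0],"roll":0}]' && python3 -m jog '[{"linear":[0,0,0],"roll":0},{"linear":[0,0,0],"roll":0},{"linear":[0,0,0],"roll":0},{"linear":[0,0,0],"roll":0},{"linear":[0,0,0],"roll":0},{"linear":[0,0,0],"roll":0}]' 0.25
```

```text
time_s: 17.37
position: [0.5623, 0.2351, 0.0581]
tool_rot: [[-0.986, -0.167, -0.001], [-0.167, 0.986, -0.0], [0.001, -0.0, -1.0]]
ft_force: [-0.2, 0.3, -1.0]
grip_width: 0.032
gripper_force: 30.0
time_s: 17.87
position: [0.5625, 0.2352, 0.0587]
tool_rot: [[-0.986, -0.167, 0.0], [-0.167, 0.986, 0.0], [-0.0, 0.0, -1.0]]
ft_force: [-0.3, -0.1, -0.9]
grip_width: 0.0529
gripper_force: 0.0
```

```bash
python3 -m jog '[{"linear":[0,0,-0.4],"roll":0},{"linear":[0,0,-0.8],"roll":0},{"linear":[0,0,-0.9],"roll":0},{"linear":[0,0,-0.9],"roll":0},{"linear":[0,0,-0.8],"roll":0},{"linear":[0,0,-0.6],"roll":0.3},{"linear":[0,0,0],"roll":0},{"linear":[0,0,0],"roll":0}]' 1; python3 - <<'E'
from h import *; import cv2
c=optics.calibration('wrist'); s=env.observe(); im=optics.get_image('wrist'); print(s['position'],s['tool_rot'])
for z in (.078,.093): print('pred cap',z,project(c,[.5612,.2348,z]))
m=cv2.inRange(cv2.cvtColor(im,cv2.COLOR_RGB2HSV),(100,90,30),(125,255,255))
n,l,st,ce=cv2.connectedComponentsWithStats(m)
for i in range(1,n):
    if st[i,4]>100: print(st[i],ce[i])
S=cv2.imread('pics/scene0.png')[100:200,310:410]; T=cv2.imread('pics/top0.png')[130:230,246:346]
a=np.hstack([cv2.resize(x,(400,400),interpolation=cv2.INTER_CUBIC) for x in (S,T)])
b=cv2.resize(im[:,:,::-1],(320,200)); b=np.hstack([cv2.resize(im[90:230,180:430,::-1],(357,200)),b,np.zeros((200,123,3),'uint8')])
cv2.imwrite('pics/grip.png',np.vstack([a,b]))
E
```

```text
time_s: 18.53
position: [0.5626, 0.2352, 0.2356]
tool_rot: [[-0.99, -0.141, 0.003], [-0.141, 0.99, 0.001], [-0.003, 0.0, -1.0]]
ft_force: [0.6, -0.1, -0.4]
grip_width: 0.0855
gripper_force: 0.0
[0.56264812 0.23520324 0.23562048] [[-9.89968689e-01 -1.41264312e-01  2.52767612e-03]
 [-1.41263442e-01  9.89971903e-01  5.20160144e-04]
 [-2.57580840e-03  1.57874027e-04 -9.99996670e-01]]
pred cap 0.078 [322.09103862 183.83966593]
pred cap 0.093 [322.06385995 187.19154464]
[  406    48   104   130 10369] [454.74664866 110.7406693 ]
[312 172  21  24 394] [321.85025381 184.29187817]
[224 290  71  26 528] [263.64015152 302.67992424]
[370 295  44  43 763] [395.11271298 316.20969856]
```

View pics/grip.png

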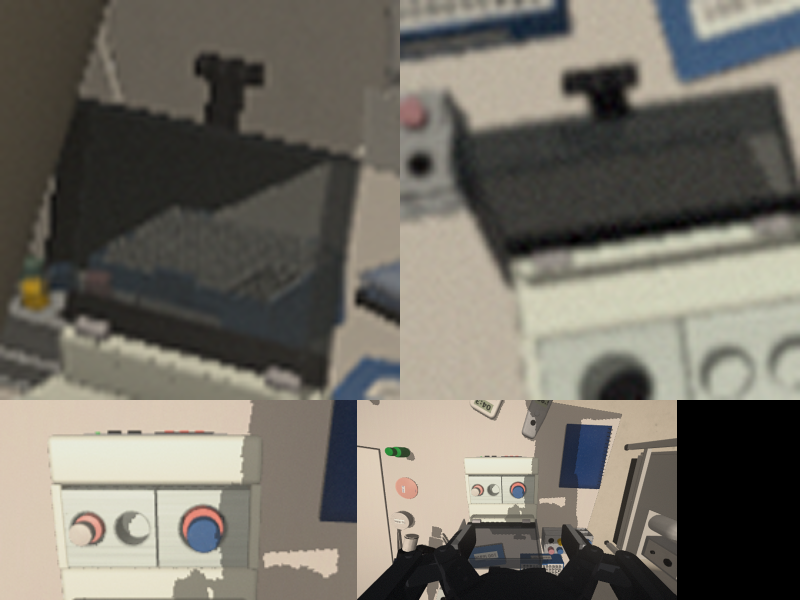

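Both bottles are seated: the blue cap centroid row is 184.3 against a predicted 183.8. The grip bar is at crop (231,69) in the scene view and (600,79) in the top view, which agrees with the warmer geometry.

```bash
python3 -m jog '[{"linear":[0,-0.43,0],"roll":0},{"linear":[0,-0.5,0],"roll":0},{"linear":[-0.6,0,0],"roll":0},{"linear":[-0.7,0,0],"roll":0},{"linear":[-0.7,0,0],"roll":0},{"linear":[-0.6,0,0],"roll":0},{"linear":[0,0,0],"roll":0},{"linear":[0,0,0],"roll":0}]' 1; python3 - <<'E'
from h import *
s=env.observe(); p=s['position']; R=s['tool_rot']; print(p,(R.T@(np.array([.6708,.213,.193])-p))/.04)
S=optics.calibration('scene');T=optics.calibration('top')
print(tri([(S,367.75*.8,117.25*.8),(T,296*.8,149.75*.8)]))
E
```

```text
time_s: 19.25
position: [0.6707, 0.2128, 0.2315]
tool_rot: [[-0.99, -0.141, -0.004], [-0.141, 0.99, -0.001], [0.004, 0.0, -1.0]]
ft_force: [-0.1, 0.3, 0.8]
grip_width: 0.0855
gripper_force: 0.0
[0.67073649 0.21282856 0.23153131] [-0.00631083  0.00397756  0.96326462]
(array([0.6723, 0.2116, 0.2091]), array([0.0006, 0.0006]))
```

Descend over the bar and pinch its ends.

```bash
python3 -m jog '[{"linear":[0,0,0.3],"roll":0},{"linear":[0,0,0.3],"roll":0},{"linear":[0,0,0.3],"roll":0},{"linear":[0,0,0.06],"roll":0},{"linear":[0,0,0],"roll":0},{"linear":[0,0,0],"roll":0}]' 1 && python3 -m jog '[{"linear":[0,0,0],"roll":0},{"linear":[0,0,0],"roll":0},{"linear":[0,0,0],"roll":0},{"linear":[0,0,0],"roll":0},{"linear":[0,0,0],"roll":0},{"linear":[0,0,0],"roll":0},{"linear":[0,0,0],"roll":0},{"linear":[0,0,0],"roll":0}]' -1 35
```

```text
time_s: 19.75
position: [0.6703, 0.213, 0.1967]
tool_rot: [[-0.99, -0.141, 0.0], [-0.141, 0.99, 0.0], [-0.0, 0.0, -1.0]]
ft_force: [0.1, 0.1, 0.8]
grip_width: 0.0854
gripper_force: 0.0
time_s: 20.42
position: [0.6708, 0.2123, 0.1967]
tool_rot: [[-0.99, -0.14, 0.001], [-0.14, 0.99, -0.001], [-0.001, -0.001, -1.0]]
ft_force: [-1.6, -4.9, 4.8]
grip_width: 0.033
gripper_force: 35.1
```

```bash
python3 - <<'E'
import numpy as np
a=np.radians(np.linspace(107.1,45,25)); X=-136*np.cos(a); Z=136*np.sin(a)
print(np.round(np.c_[-np.diff(X)/40,-np.diff(Z)/40],3).tolist())
E
```

```text
[[0.148, -0.042], [0.149, -0.035], [0.151, -0.028], [0.152, -0.021], [0.153, -0.015], [0.153, -0.008], [0.154, -0.001], [0.153, 0.006], [0.153, 0.013], [0.152, 0.02], [0.151, 0.027], [0.15, 0.034], [0.148, 0.04], [0.146, 0.047], [0.144, 0.054], [0.141, 0.06], [0.138, 0.066], [0.135, 0.073], [0.132, 0.079], [0.128, 0.084], [0.124, 0.09], [0.12, 0.096], [0.116, 0.101], [0.111, 0.106]]
```

```bash
python3 -m jog '[{"linear":[0.148,0,-0.042],"roll":0},{"linear":[0.149,0,-0.035],"roll":0},{"linear":[0.151,0,-0.028],"roll":0},{"linear":[0.152,0,-0.021],"roll":0},{"linear":[0.153,0,-0.015],"roll":0},{"linear":[0.153,0,-0.008],"roll":0},{"linear":[0.154,0,-0.001],"roll":0},{"linear":[0.153,0,0.006],"roll":0},{"linear":[0,0,0],"roll":0},{"linear":[0,0,0],"roll":0}]'
```

```text
time_s: 21.25
position: [0.623, 0.2055, 0.2024]
tool_rot: [[-0.99, -0.14, 0.002], [-0.14, 0.99, -0.001], [-0.002, -0.001, -1.0]]
ft_force: [2.1, -5.0, 2.9]
grip_width: 0.0334
gripper_force: 35.6
```

```bash
python3 -m jog '[{"linear":[0.153,0,0.013],"roll":0},{"linear":[0.152,0,0.02],"roll":0},{"linear":[0.151,0,0.027],"roll":0},{"linear":[0.15,0,0.034],"roll":0},{"linear":[0.148,0,0.04],"roll":0},{"linear":[0.146,0,0.047],"roll":0},{"linear":[0.144,0,0.054],"roll":0},{"linear":[0.141,0,0.06],"roll":0},{"linear":[0,0,0],"roll":0},{"linear":[0,0,0],"roll":0}]' && python3 -m jog '[{"linear":[0.138,0,0.066],"roll":0},{"linear":[0.135,0,0.073],"roll":0},{"linear":[0.132,0,0.079],"roll":0},{"linear":[0.128,0,0.084],"roll":0},{"linear":[0.124,0,0.09],"roll":0},{"linear":[0.12,0,0.096],"roll":0},{"linear":[0.116,0,0.101],"roll":0},{"linear":[0.111,0,0.106],"roll":0},{"linear":[0,0,0],"roll":0},{"linear":[0,0,0],"roll":0},{"linear":[0,0,0],"roll":0},{"linear":[0,0,0],"roll":0}]'
```

```text
time_s: 22.08
position: [0.5758, 0.1989, 0.1909]
tool_rot: [[-0.99, -0.141, 0.002], [-0.141, 0.99, -0.001], [-0.002, -0.001, -1.0]]
ft_force: [0.1, -6.4, 5.7]
grip_width: 0.0326
gripper_force: 36.7
time_s: 23.08
position: [0.5355, 0.1932, 0.1627]
tool_rot: [[-0.99, -0.141, -0.0], [-0.141, 0.99, -0.001], [0.001, -0.001, -1.0]]
ft_force: [-4.0, -5.9, 5.4]
grip_width: 0.0328
gripper_force: 37.8
```

```bash
python3 - <<'E'
from h import *
s=env.observe(); print(s['grip_width'],s['gripper_force'],np.abs(s['qvel']).max()); print(env.close_job())
E
```

```text
0.03283714686321404 37.83777415752411 0.1490657296137384
the job is handed in; nothing more can be done
None
```

I handed the job in at about 23 s with both bottles seated in their wells and the gripper still holding the lid at about 45°; the lid angle is worked out from the tool position, and no verdict came back.

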